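# Stack a dish tray on the shaker and bar it down

### The arm

A 7-joint arm with a two-finger parallel gripper is mounted at the origin on the work surface. World frame = base frame: x ahead of the robot, y to its left, z up, the work surface at z = 0. Lengths are in mm, angles in degrees, forces in N, time in s.
With the tool pointing down it reaches from about 425 to 1025 mm from the base axis. Payload 9.4 kg.
Tool frame: the origin (TCP) lies between the finger pads; the fingertips stand 8 mm ahead of it and the grasp point (between the pads) lies 11 mm behind it; z points along the fingers, y is the line along which they close (so a half turn about z gives the same grasp; the last joint's range is limited). The gripper opens to 93 mm and grips with 3 to 60 N. Pads are 15 mm wide; open, the fingers measure 128 mm over their backs; the gripper's body (75 mm by 188 mm) begins 65 mm behind the grasp point.
Start: joints at [64.59, 34.337, -0.143, 91.639, 0.103, 54.024, -4.572], TCP at [259.997, -676.776, 226.618] pointing down, gripper open.
Joint ranges: [-147.43, 147.43], [-19.82, 112.94], [-74.19, 73.91], [6.32, 146.72], [-59.91, 239.91], [6.04, 106.73], [-150.56, 150.56]. Speed limits (degrees/s): [127.2, 127.2, 172.46, 172.46, 180, 180, 180].

### API

Orientations are given as [roll, pitch, yaw] about the fixed x, y, z axes, in that order (R = Rz(yaw) Ry(pitch) Rx(roll)).
In Python, from station import manip gives the robot as it stands.
- The arm moves only by the shell command python3 -m handwheel 'ROWS'. ROWS is text: rows parted by semicolons, each of 7 numbers parted by spaces: the shift along the tool's x, y, z in mm, then the turn, a rotation vector about the tool's x, y, z in degrees, then the finger opening in mm, from 0 to 93. In form: tx ty tz wx wy wz fingers; .... A call has 1 to 12 rows; each row shifts and turns the commanded pose from where the row before left it, along the tool's axes as they then stand; what a row does not reach is not made up. A row lasts 1/12 s, in which the tool goes at most 41.7 mm and 7.16 degrees, less where a joint would pass 70% of its speed; a pose out of reach is approached as far as the arm can. A call is refused whole if a number of a shift passes 41.7 or a number of a turn 7.16, either way. A call with a gripper value outside its range is refused whole. The fingers move at their own pace and stop on an object; the grip force is fixed at half the most. Time passes only in rows, so rows that do not move let the fingers close. It gives the time, the measured TCP pose, the force, the opening and the grip force at its end, in the units of the state.
- manip.read_state(): the state, without advancing time (a new reading comes with each control period).
- manip.snapshot(name): name is "side" or "top" or "wrist"; returns a dict with "pixels" (420x560x3 uint8, red, green, blue), "z_map" (420x560 float32, mm along the optical axis (not along the pixel's ray), 0 where there is no reading), "fx", "fy", "cx", "cy" (pixels), "k1" (the pictures are not rectified: a ray, as slopes to the right and down, at radius r is drawn at 1 + k1 r^2 times it, then the intrinsics apply), "R" (3x3) and "t" (3): a world point X has camera coordinates R X + t; the wrist camera has in their place "tool_from_camera" (4x4, takes a point from camera to tool coordinates, whose origin is the TCP and whose axes are the flange's). Camera axes: x right, y down, z forward; pixel columns grow to the right and rows downward; lengths in mm; the calibration is good to about 2 mm. A picture is of the moment at which its call begins: read the wrist's pose just before it.
- manip.hand_in(): hands the job in; it is judged then, once.
The state is a dict: "clock": time; "joint_pos": joint angles; "joint_vel": joint speeds; "joint_torque": joint torques, N m; "eef_pos": TCP position; "orientation": TCP orientation; "wrist_force": force on the tool from outside, world axes, zero at the start; "moment": the same for the moment, N m; "opening": opening from 0.0 (shut) to 1.0 (fully open); "finger_force": force on a finger pad.
Only numpy, scipy, OpenCV 4.12 (cv2) and the standard library are available. Lean on these libraries where they do the work, as an engineer would, in place of code of your own. Each camera call takes 0.05 s, during which the arm holds its last target. There are 200 camera calls.

### The job

Pick the loose dish tray up by its middle plate, keep it roughly level and do not drop it, and stack it on the tray that is fixed on the shaker so that all four corner feet are home inside the lower tray's corners and it sits down flush on the rim. Then lay the retaining bar lengthwise over the stack, fully down in the notches of both uprights and sticking out about equally past them; let go, and leave the bottle, the tip box and the beaker where they stand.

Things in the scene. Friction and masses are not known exactly. Their poses are not given: they have to be found in the camera images.
- shaker: Low grey orbital shaker, immovable; origin under its centre, x along its length; platform 280 x 190 mm, 60 mm above the bench. A white lower tray is clamped on it, axes parallel to the shaker's, but its centre lies anywhere up to 14 mm from the shaker's origin in x and likewise in y: not reported, find it by touch (or sight).
- shaker_top (a point): Centre of the platform's top, axes as the shaker's. Here stands the immovable lower tray (off by up to 14 mm, see shaker): 170 x 120 mm outside, open-topped, walls 5 mm, inside 160 x 110 mm, flat rim 35 mm above the platform (95 above the bench), only low dishes (16 mm) inside.
- shaker_bar (a point): Point 160 mm above the bench over the shaker's centre, at the height of the notch floors. Two rigid uprights are fixed to the lower tray at x = -110 and +110, y = 0 mm from the LOWER TRAY's centre: 12 mm thick (x), 48 wide (y), tops 180 mm above the bench; each has in the middle of its top a notch open upward, 24 mm wide, 20 deep.
- tray_center (a point): Centre of the loose white tray, 36 mm above its feet's undersides; x along its length, z up; same when turned by half a turn. 170 x 120 mm outside, 72 high in all, about 0.4 kg; walls end 42 mm above the feet's undersides; low dishes in it. Stacked home, its floor rests on the lower tray's rim and this point is 121 mm above the bench.
- tray_plate (a point): Middle of the top edge of the loose tray's carrying plate, to be pinched: 60 mm long (x), 12 thick (y), top 72 mm above the feet's undersides, 30 above the walls. Feet: four, square, 20 x 20 mm, 10 high, under the floor's corners, together 155 x 105 mm outside, so 2.5 mm of play each way in the lower tray. Stacked home, this edge is 3 mm below the notch floors.
- bar_center (a point): Centre of the loose aluminium retaining bar, 270 mm long (x), 18 x 18 mm in section, about 0.14 kg, lying on the bench. Fully down in both notches this point is 169 mm above the bench.
- bottle: White bottle, bystander, 66 mm diameter, 140 mm high; origin under its centre.
- tipbox: Blue pipette tip box with a clear lid, bystander, 87 x 122 x 63 mm; origin under its centre.
- beaker: Glass beaker, bystander, 70 mm diameter, 90 mm high; origin under its centre.

How it is judged (in metres and radians):
On the way:
1. the tray sits flush on the lower tray, its four feet home, before the bar is laid (horizontal distance between tray_center and shaker below 0.027 m and z of tray_center in the frame of shaker between 0.117 and 0.1235 m and angle between tray_center's own z axis and vertical below 0.04 rad), for 0.2 s.
At the end, for the whole second after the job is handed in: Tray level (0.04 rad), centre 117 to 123.5 mm above the bench and within 27 mm of the shaker's; bar centre 165 to 172 mm above the bench, along the shaker within 0.06 rad, within 15 mm lengthwise and 12 mm sideways of the tray's centre; both at rest (all of step 1 and z of bar_center in the frame of shaker between 0.165 and 0.172 m and angle between the x axis of bar_center and the x axis of shaker, either way round below 0.06 rad and x of bar_center in the frame of tray_center between -0.015 and 0.015 m and y of bar_center in the frame of tray_center between -0.012 and 0.012 m and linear speed of each of tray, bar below 0.02 m/s); the robot touches nothing.
It fails at once if the tray is tipped by more than 0.4 rad (angle between tray_center's own z axis and vertical above 0.4 rad).
It fails at once if the tray is dropped: it falls faster than 0.6 m/s with no finger touching it (linear speed of tray above 0.6 m/s and contact force between the fingers and tray below 0.05 N).
It fails at once if a bystander (bottle, tip box, beaker) is moved by more than 30 mm (distance of any of bottle, tipbox, beaker from where it was at the start of the episode above 0.03 m).
It also fails if it takes over 72 s, if anything falls off the work surface, if the arm or the gripper's body presses on something with over 40 N, if the wrist force passes 120 N, or if a joint passes its speed limit or range.

## Working session

There is one attempt and no reset: what is moved stays moved. The work goes in short steps, Python scripts to look and compute and a shell command to move; the robot and the scene stay as the last step left them, time stands still between calls to the robot, and variables do not carry over. Pictures are saved under pics/ and viewed, at most 10 in all, crops included, and the job is handed in when it is done.

```bash
mkdir -p pics; ls
cat > h.py <<'E'
import numpy as np, cv2, pickle
from station import manip
def snap(n,save=None):
    st=manip.read_state(); s=manip.snapshot(n); s['st']=st
    if save: cv2.imwrite('pics/'+save+'.png',s['pixels'][:,:,::-1])
    return s
from scipy.spatial.transform import Rotation as Ro
def cam(s):
    if 'R' in s: return np.array(s['R']),np.array(s['t'])
    st=s['st'];T=np.eye(4);T[:3,:3]=Ro.from_euler('xyz',st['orientation'],degrees=True).as_matrix();T[:3,3]=st['eef_pos']
    M=np.linalg.inv(T@np.array(s['tool_from_camera']));return M[:3,:3],M[:3,3]
def rays(s,uv):
    uv=np.asarray(uv,float).reshape(-1,2);d=np.c_[(uv[:,0]-s['cx'])/s['fx'],(uv[:,1]-s['cy'])/s['fy']]
    x=d.copy()
    for _ in range(20): x=d/(1+s['k1']*(x**2).sum(1,keepdims=True))
    return np.c_[x,np.ones(len(x))]
def onplane(s,uv,z):
    R,t=cam(s);c=-R.T@t;d=rays(s,uv)@R; return c+d*((z-c[2])/d[:,2])[:,None]
def cloud(s):
    R,t=cam(s);h,w=s['z_map'].shape;v,u=np.mgrid[:h,:w]
    r=rays(s,np.c_[u.ravel(),v.ravel()])*s['z_map'].reshape(-1,1)
    return ((r-t)@R).reshape(h,w,3)
E
python3 - <<'E'
from h import *
print(manip.read_state())
for n in('top','side'):
    s=snap(n,n+'0');pickle.dump(s,open(n+'0.pkl','wb'));print(n,-np.array(s['R']).T@s['t'],s['fx'],s['k1'])
a=np.hstack([cv2.imread('pics/top0.png')])
E
```

```text
pics
{'clock': 0.0, 'joint_pos': array([64.59132141, 34.3851924 , -0.14538688, 91.67852353,  0.10407221,
       54.02366389, -4.57359927]), 'joint_vel': array([ 0.03439132,  0.0708866 , -0.13175514, -0.10201022,  0.01442282,
        0.07471092, -0.07782908]), 'joint_torque': array([ 1.53738674e-03, -7.65075660e+01,  1.49790231e+00, -2.52343476e+01,
       -5.24234539e-02,  1.69721001e-02,  1.45108165e-04]), 'eef_pos': array([ 259.79851702, -676.36641641,  225.76653121]), 'orientation': array([-1.79913188e+02,  8.97143324e-03,  2.10163321e+01]), 'wrist_force': array([-0.40171684, -0.36510275,  0.01027599]), 'moment': array([ 0.03963396, -0.03742644,  0.0818192 ]), 'finger_force': 0.0, 'opening': 0.9972025182579314}
top [ 397.82700379    7.271031   1365.925698  ] 502.95154232990336 -0.054440658829945685
side [325.90997463 738.49035231 798.7666331 ] 493.4347565794912 0.06259416337417598
```

View pics/top0.png

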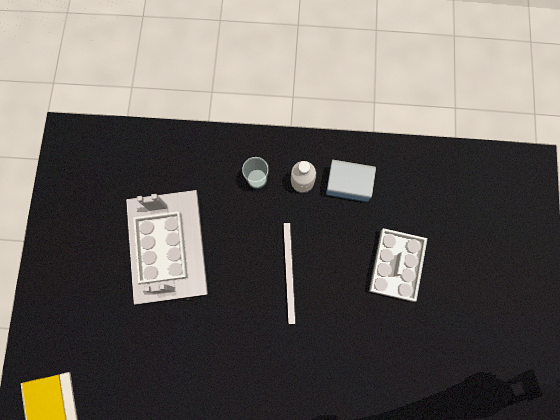

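View pics/side0.png

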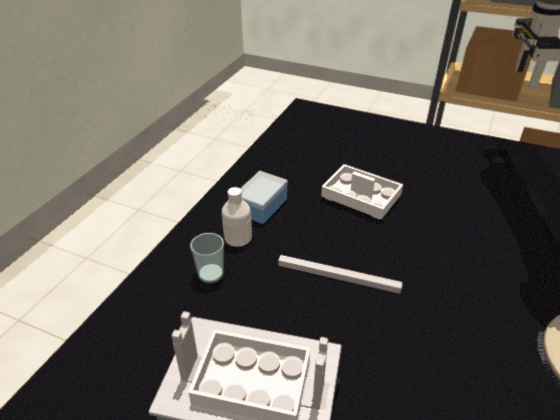

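The top view shows the shaker with the lower tray at about (165,247), the bar at (290,273) and the loose tray at (399,265). The beaker is at (256,173), the bottle at (303,177) and the tip box at (351,180). The side view shows the same layout.

Run:
```python
from h import *
s=pickle.load(open('top0.pkl','rb'));P=cloud(s)
im=s['pixels'].astype(int);g=im.sum(2)
def rect(name,box,z0,z1,zp,br=0):
    u0,v0,u1,v1=box;m=np.zeros(g.shape,bool);m[v0:v1,u0:u1]=1
    m&=(P[...,2]>z0)&(P[...,2]<z1)&(g>br)
    v,u=np.nonzero(m);W=P[m]; W2=onplane(s,np.c_[u,v],zp) if zp is not None else W
    (c,sz,a)=cv2.minAreaRect(W2[:,:2].astype(np.float32))
    print(name,m.sum(),'c',np.round(c,1),'size',np.round(sz,1),'ang',round(a,2),'z',np.round(np.percentile(W[:,2],[5,50,95]),1))
rect('trayrim',(360,215,440,310),36,48,42,300)
rect('plate',(360,215,440,310),60,85,72)
rect('bar',(275,215,305,330),8,40,18,300)
rect('shaker',(115,180,215,310),50,70,60)
rect('lowrim',(130,208,190,287),87,102,95,300)
rect('upr1',(130,185,170,215),165,190,180)
rect('upr2',(135,275,180,300),165,190,180)
rect('beaker',(235,150,275,195),75,100,90)
rect('bottle',(285,150,320,195),80,150,None)
rect('box',(320,150,380,205),50,75,63)
```

```text
trayrim 497 c [ 562.7 -281.4] size [119.6 171.6] ang 80.97 z [37.  42.1 46.5]
plate 126 c [ 562.  -281.6] size [14.5 60.1] ang 81.85 z [63.2 71.8 75.7]
bar 665 c [524.3   7. ] size [268.2  17.5] ang 6.74 z [14.2 18.6 23.2]
shaker 4849 c [567.2 335.1] size [281.8 190.3] ang 11.57 z [56.5 61.6 67.7]
lowrim 576 c [550.4 341.2] size [190.7 120.6] ang 11.58 z [88.8 94.7 99.5]
upr1 72 c [666.1 362.3] size [14.5 51.4] ang 11.65 z [166.2 178.5 183.5]
upr2 74 c [451.3 318.8] size [13.1 50.1] ang 11.16 z [168.7 179.4 183.5]
beaker 169 c [781.6 115.4] size [69.1 66.2] ang 4.34 z [76.8 87.9 93.5]
bottle 472 c [782.2 -13.3] size [62.4 63.7] ang 4.44 z [ 85.7 103.4 141.8]
box 1442 c [ 783.2 -144.1] size [122.2  89.6] ang 84.06 z [58.1 63.2 67.7]
```

```bash
cat >> h.py <<'E'
def delta(x,y,z,yaw):
    st=manip.read_state();R=Ro.from_euler('xyz',st['orientation'],degrees=True)
    G=Ro.from_euler('xyz',[180,0,yaw],degrees=True)
    print('shift',np.round(R.inv().apply(np.array([x,y,z])-st['eef_pos']),1),'turn',np.round((R.inv()*G).as_rotvec(degrees=True),2),'t',round(st['clock'],2),'pos',np.round(st['eef_pos'],1),np.round(st['orientation'],2),'F',np.round(st['wrist_force'],1),'open',round(st['opening']*93,1),'ff',round(st['finger_force'],1))
E
python3 -m handwheel '33 -20 0 0 0 0 93; 33 -20 0 0 0 0 93; 33 -20 0 0 0 0 93; 33 -20 0 0 0 0 93; 33 -20 0 0 0 0 93; 33 -20 0 0 0 0 93; 33 -20 0 0 0 0 93; 33 -20 0 0 0 0 93; 33 -20 0 0 0 0 93; 33 -20 0 0 0 0 93; 33 -20 0 0 0 0 93; 33 -20 0 0 0 0 93'
python3 -m handwheel '0 0 0 0 0 6 60; 0 0 0 0 0 6 60; 0 0 0 0 0 6 60; 0 0 0 0 0 6 60; 0 0 0 0 0 6 60; 0 0 0 0 0 0 60; 0 0 0 0 0 0 60'
python3 -c "
from h import *
delta(562.3,-281.5,230,-8.8)"
```

```text
clock: 1.1
eef_pos: [544.3, -309.0, 226.4]
orientation: [-180.0, 0.0, 21.0]
wrist_force: [0.4, -0.4, 1.1]
opening: 0.998
finger_force: 0.0
clock: 1.68
eef_pos: [543.5, -310.4, 226.3]
orientation: [180.0, 0.0, -8.8]
wrist_force: [0.6, -0.0, -2.0]
opening: 0.646
finger_force: 0.0
shift [ 14.1 -31.4  -3.7] turn [0.01 0.04 0.02] t 1.68 pos [ 543.5 -310.4  226.3] [ 1.7999e+02  4.0000e-02 -8.7800e+00] F [ 0.6 -0.  -2. ] open 60.1 ff 0.0
```

Now over the tray, and a closer look with the wrist camera.

```bash
python3 -m handwheel '7 -16 0 0 0 0 45; 7 -15 0 0 0 0 45; 0 0 0 0 0 0 45; 0 0 0 0 0 0 45'
python3 - <<'E'
from h import *
s=snap('wrist','w1');P=cloud(s);g=s['pixels'].astype(int).sum(2)
pickle.dump(s,open('w1.pkl','wb'))
for n,z0,z1,zp in(('rim',37,46,42),('plate',66,78,72)):
    m=(P[...,2]>z0)&(P[...,2]<z1)&(abs(P[...,0]-562)<120)&(abs(P[...,1]+281)<110)&(g>250)
    v,u=np.nonzero(m);W=onplane(s,np.c_[u,v],zp)
    c=cv2.minAreaRect(W[:,:2].astype(np.float32));print(n,m.sum(),np.round(c[0],1),np.round(c[1],1),round(c[2],2),u.min(),u.max(),v.min(),v.max())
delta(562.3,-281.5,61,-8.8)
E
```

```text
clock: 2.02
eef_pos: [562.5, -281.7, 226.4]
orientation: [-180.0, 0.0, -8.7]
wrist_force: [-1.4, -0.5, 1.0]
opening: 0.489
finger_force: 0.0
rim 2229 [ 564.9 -282. ] [119.5 168.5] 80.84 224 338 111 262
plate 675 [ 564.8 -282.3] [11.3 58.9] 80.98 275 286 168 225
shift [  0.3  -1.2 165.5] turn [ 0.02  0.03 -0.05] t 2.07 pos [ 561.9 -282.6  226.5] [ 1.7998e+02  3.0000e-02 -8.8500e+00] F [-0.5 -0.  -0.5] open 45.4 ff 0.0
```

View pics/w1.png

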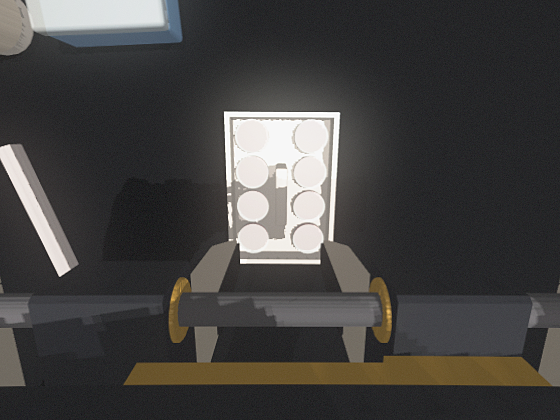

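The wrist view shows the tray rim at u 224–338, v 111–262 and the plate at about (281,196), centred between the fingers. It agrees with the top view, so I'm going down.

```bash
python3 -m handwheel '2 -0.5 25 0 0 0 45; 0 0 25 0 0 0 45; 0 0 25 0 0 0 45; 0 0 25 0 0 0 45; 0 0 25 0 0 0 45; 0 0 20 0 0 0 45; 0 0 16 0 0 0 45; 0 0 12 0 0 0 45; 0 0 8 0 0 0 45; 0 0 0 0 0 0 45; 0 0 0 0 0 0 45'
python3 -m handwheel '0 0 0 0 0 0 0; 0 0 0 0 0 0 0; 0 0 0 0 0 0 0; 0 0 0 0 0 0 0; 0 0 0 0 0 0 0; 0 0 0 0 0 0 0; 0 0 0 0 0 0 0'
```

```text
clock: 2.98
eef_pos: [564.1, -282.6, 45.8]
orientation: [180.0, 0.0, -9.0]
wrist_force: [0.2, -0.2, -0.6]
opening: 0.482
finger_force: 0.0
clock: 3.57
eef_pos: [564.5, -282.3, 46.0]
orientation: [180.0, -0.0, -9.0]
wrist_force: [-1.2, -0.4, 4.0]
opening: 0.128
finger_force: 30.0
```

```bash
python3 -m handwheel '0 0 -4 0 0 0 0; 0 0 -10 0 0 0 0; 0 0 -18 0 0 0 0; 0 0 -24 0 0 0 0; 0 0 -24 0 0 0 0; 0 0 -24 0 0 0 0; 0 0 -24 0 0 0 0; 0 0 -24 0 0 0 0; 0 0 -24 0 0 0 0; 0 0 -20 0 0 0 0; 0 0 -12 0 0 0 0; 0 0 -6 0 0 0 0'
python3 -c "
from h import *
delta(558.7,340.5,260,11.5)"
```

```text
clock: 4.57
eef_pos: [564.5, -282.2, 261.6]
orientation: [180.0, -0.1, -9.0]
wrist_force: [0.5, 0.2, -4.2]
opening: 0.128
finger_force: 30.0
shift [-103.  -614.2    1.2] turn [  0.04  -0.11 -20.49] t 4.57 pos [ 564.5 -282.2  261.6] [ 1.7998e+02 -1.2000e-01 -8.9900e+00] F [ 0.5  0.2 -4.2] open 11.9 ff 30.0
```

```bash
python3 -m handwheel '-2 -10 0 0 0 0 0; -4 -20 0 0 0 0 0; -5 -30 0 0 0 0 0; -6 -35 0 0 0 0 0; -6 -35 0 0 0 0 0; -6 -35 0 0 0 0 0; -6 -35 0 0 0 0 0; -6 -35 0 0 0 0 0; -6 -35 0 0 0 0 0; -5 -30 0 0 0 0 0; -4 -25 0 0 0 0 0; -2 -10 0 0 0 0 0'
python3 -m handwheel '0 0 0 0 0 -2 0; 0 0 0 0 0 -4 0; 0 0 0 0 0 -4.5 0; 0 0 0 0 0 -4 0; 0 0 0 0 0 -4 0; 0 0 0 0 0 -2 0; 0 0 0 0 0 0 0; 0 0 0 0 0 0 0'
python3 - <<'E'
from h import *
s=snap('wrist','w2');pickle.dump(s,open('w2.pkl','wb'));P=cloud(s);g=s['pixels'].astype(int).sum(2)
for n,z0,z1,zp,xx in(('rim',90,100,95,0),('u1',172,188,180,1),('u2',172,188,180,-1),('shk',55,65,60,0)):
    m=(P[...,2]>z0)&(P[...,2]<z1)&(abs(P[...,0]-559)<170)&(P[...,1]>215)&(P[...,1]<470)&(xx*(P[...,0]-559)>=0)
    v,u=np.nonzero(m)
    if len(u)<5: print(n,len(u));continue
    W=onplane(s,np.c_[u,v],zp)
    c=cv2.minAreaRect(W[:,:2].astype(np.float32));print(n,m.sum(),np.round(c[0],1),np.round(c[1],1),round(c[2],2),u.min(),u.max(),v.min(),v.max())
delta(558.7,340.5,260,11.5)
E
```

```text
clock: 5.57
eef_pos: [557.8, 63.2, 258.0]
orientation: [-179.9, 0.2, -8.7]
wrist_force: [0.2, -0.3, -3.4]
opening: 0.126
finger_force: 30.0
clock: 6.23
eef_pos: [558.6, 57.6, 258.7]
orientation: [-180.0, 0.1, 11.4]
wrist_force: [1.0, 0.3, -4.4]
opening: 0.127
finger_force: 30.0
rim 2196 [552.9 301.3] [ 75.4 206.6] 88.53 0 75 43 251
u1 0
u2 0
shk 19263 [567.1 315.1] [264.6 158.7] 11.18 0 136 0 251
shift [  56.  -277.3   -1.2] turn [ 0.    0.09 -0.08] t 6.28 pos [558.8  57.6 258.8] [1.800e+02 9.000e-02 1.142e+01] F [-0.1  0.1 -3.7] open 12.0 ff 30.0
```

View pics/w2.png

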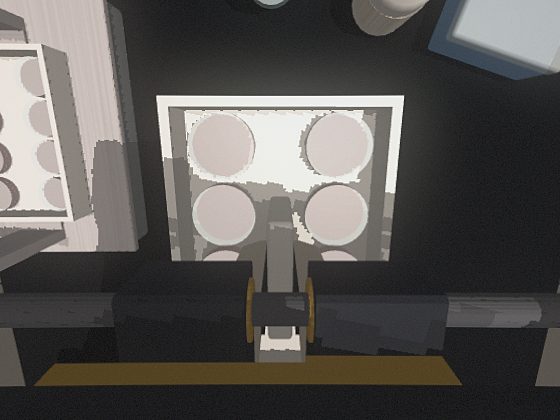

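The wrist view shows the held tray, level, with its far rim edge from (157,97) to (404,97). The lower tray's near edge runs from (42,44) to (74,218). I'll move closer so more of it is in view.

```bash
python3 -m handwheel '4 -15 0 0 0 0 0; 5 -25 0 0 0 0 0; 4 -20 0 0 0 0 0; 1 -10 0 0 0 0 0; 0 0 0 0 0 0 0; 0 0 0 0 0 0 0; 0 0 0 0 0 0 0'
python3 - <<'E'
from h import *
s=snap('wrist','w3');pickle.dump(s,open('w3.pkl','wb'));P=cloud(s)
st=s['st'];c,sn=np.cos(np.radians(11.5)),np.sin(np.radians(11.5))
Q=P[...,:2]-[558.7,340.5];a=Q[...,0]*c+Q[...,1]*sn;b=-Q[...,0]*sn+Q[...,1]*c
def rep(n,m,zp):
    v,u=np.nonzero(m)
    if len(u)<5: print(n,len(u));return
    W=onplane(s,np.c_[u,v],zp)[:,:2]-[558.7,340.5];A=W[:,0]*c+W[:,1]*sn;B=-W[:,0]*sn+W[:,1]*c
    print(n,len(u),'a',np.round(np.percentile(A,[1,50,99]),1),'b',np.round(np.percentile(B,[1,50,99]),1),'u',u.min(),u.max(),'v',v.min(),v.max())
z=P[...,2];L=(abs(b)<110)
rep('rim',(abs(z-95)<4)&L&(abs(a)<95),95)
rep('u+',(abs(z-180)<5)&L&(a>90)&(a<130),180)
rep('u-',(abs(z-180)<5)&L&(a<-90)&(a>-130),180)
zt=42+st['eef_pos'][2]-46
# held tray in tool-aligned coords
T=st['eef_pos'];q=P[...,:2]-T[:2];ha=q[...,0]*c+q[...,1]*sn;hb=-q[...,0]*sn+q[...,1]*c
m=(abs(z-zt)<4)&(abs(ha)<130)&(abs(hb)<90);v,u=np.nonzero(m);W=onplane(s,np.c_[u,v],zt)[:,:2]-T[:2];A=W[:,0]*c+W[:,1]*sn;B=-W[:,0]*sn+W[:,1]*c
print('held',len(u),np.percentile(A,[1,50,99]).round(1),np.percentile(B,[1,50,99]).round(1))
f=A>np.percentile(A,99)-4; print('far edge slope deg',np.degrees(np.polyfit(B[f],A[f],1)[0]))
delta(558.7,340.5,260,11.5)
E
```

```text
clock: 6.87
eef_pos: [559.0, 127.7, 259.4]
orientation: [179.9, 0.0, 11.4]
wrist_force: [-0.1, -0.5, -4.2]
opening: 0.126
finger_force: 30.0
rim 3395 a [-80.5  10.6  87.7] b [-59.4   0.1  61.4] u 0 140 v 61 234
u+ 0
u- 144 a [-103.  -101.1  -98.1] b [-25.  -14.6  18.3] u 3 58 v 287 292
held 6524 [ 0.9 68.7 84.5] [-58.9  -0.1  59.9]
far edge slope deg 0.12698722293084228
shift [  41.8 -208.8   -0.7] turn [ 0.05  0.03 -0.1 ] t 6.92 pos [559.1 127.6 259.5] [1.7995e+02 3.0000e-02 1.1400e+01] F [ 0.6  0.1 -4.3] open 12.0 ff 30.0
```

View pics/w3.png

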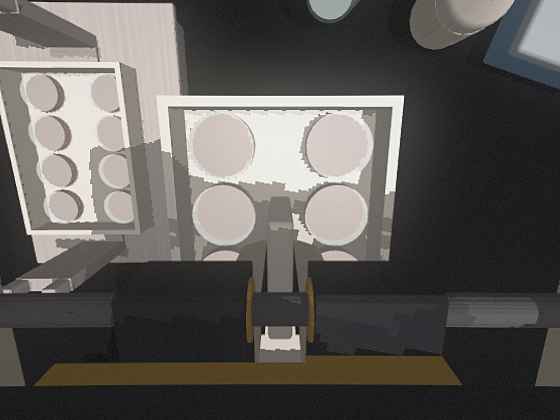

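The lower tray's rim spans u 0–140, v 61–234, and the held tray stays centred and level. Next I'll check the lower tray's yaw and far edge by fitting lines, then go over it.

```bash
python3 - <<'E'
from h import *
s=pickle.load(open('w3.pkl','rb'));P=cloud(s)
c,sn=np.cos(np.radians(11.5)),np.sin(np.radians(11.5))
def edges(zr,c0,name):
    Q=P[...,:2]-c0;m=(abs(P[...,2]-zr)<6)&(np.hypot(Q[...,0],Q[...,1])<120)
    v,u=np.nonzero(m);W=onplane(s,np.c_[u,v],zr)[:,:2]-c0
    A=W[:,0]*c+W[:,1]*sn;B=-W[:,0]*sn+W[:,1]*c;k=(abs(A)<92)&(abs(B)<66);A=A[k];B=B[k]
    def outer(X,Y,lo,hi,sg): # per 4mm bin outermost Y
        pts=[(x0+2,sg*np.percentile(sg*Y[(X>=x0)&(X<x0+4)],98)) for x0 in np.arange(lo,hi,4) if ((X>=x0)&(X<x0+4)).sum()>5]
        p=np.array(pts);f=np.polyfit(p[:,0],p[:,1],1);r=abs(p[:,1]-np.polyval(f,p[:,0]));f=np.polyfit(*p[r<=np.median(r)*2.5+.1].T,1);return np.round([np.polyval(f,0),np.degrees(f[0])],2)
    print(name,'far(+a)',outer(B,A,-52,52,1),'near(-b)',outer(A,B,0 if name=='held' else -70,75,-1))
edges(95,np.array([558.7,340.5]),'low')
T=s['st']['eef_pos'];edges(T[2]-4,T[:2],'held')
E
python3 -m handwheel '3 -12 0 0 0 0 0; 6 -28 0 0 0 0 0; 6 -30 0 0 0 0 0; 6 -30 0 0 0 0 0; 6 -30 0 0 0 0 0; 6 -30 0 0 0 0 0; 5 -26 0 0 0 0 0; 3 -15 0 0 0 0 0; 2 -7 0 0 0 0 0; 0 0 0 0 0 0 0; 0 0 0 0 0 0 0; 0 0 0 0 0 0 0'
python3 -c "
from h import *
delta(561,341.5,131,11.5)"
```

```text
low far(+a) [87.54  0.27] near(-b) [-59.96   0.29]
held far(+a) [84.44  0.13] near(-b) [-58.19  -0.73]
clock: 7.92
eef_pos: [560.3, 339.2, 259.6]
orientation: [179.9, 0.0, 11.4]
wrist_force: [0.8, -0.2, -4.6]
opening: 0.125
finger_force: 30.0
shift [  1.2  -2.3 128.6] turn [ 0.08  0.01 -0.13] t 7.92 pos [560.3 339.2 259.6] [1.7992e+02 1.0000e-02 1.1370e+01] F [ 0.8 -0.2 -4.6] open 11.7 ff 30.0
```

```bash
python3 -m handwheel '1.2 -2.3 6 0 0 -0.1 0; 0 0 14 0 0 0 0; 0 0 18 0 0 0 0; 0 0 18 0 0 0 0; 0 0 18 0 0 0 0; 0 0 16 0 0 0 0; 0 0 12 0 0 0 0; 0 0 8 0 0 0 0; 0 0 4 0 0 0 0; 0 0 0 0 0 0 0; 0 0 0 0 0 0 0'
python3 -m handwheel '0 0 2 0 0 0 0; 0 0 2 0 0 0 0; 0 0 2 0 0 0 0; 0 0 1 0 0 0 0; 0 0 0 0 0 0 0; 0 0 0 0 0 0 0'
python3 -c "
from h import *
delta(561,341.5,131,11.5);print(manip.read_state()['moment'])"
```

```text
clock: 8.83
eef_pos: [560.7, 344.2, 146.0]
orientation: [-180.0, -0.0, 11.6]
wrist_force: [0.6, -0.5, -4.2]
opening: 0.125
finger_force: 30.0
clock: 9.33
eef_pos: [560.4, 344.1, 138.6]
orientation: [180.0, 0.0, 11.6]
wrist_force: [0.6, -0.2, -3.9]
opening: 0.125
finger_force: 30.0
shift [0.1 2.7 7.6] turn [0.   0.   0.12] t 9.33 pos [560.4 344.1 138.6] [180.     0.    11.62] F [ 0.6 -0.2 -3.9] open 11.6 ff 30.0
[-0.0071568   0.02999367  0.02269991]
```

```bash
python3 -m handwheel '0 0.8 0 0 0 0 0; 0 0.7 0 0 0 0 0; 0 0 1 0 0 0 0; 0 0 1.5 0 0 0 0; 0 0 1.5 0 0 0 0; 0 0 1 0 0 0 0; 0 0 0 0 0 0 0; 0 0 0 0 0 0 0'
python3 -c "
from h import *
delta(561,341.5,131,11.5)"
```

```text
clock: 10.0
eef_pos: [560.6, 342.7, 133.5]
orientation: [180.0, 0.0, 11.6]
wrist_force: [0.1, -0.4, -3.8]
opening: 0.13
finger_force: 30.0
shift [0.1 1.2 2.5] turn [0.   0.01 0.12] t 10.0 pos [560.6 342.7 133.5] [1.800e+02 1.000e-02 1.162e+01] F [ 0.1 -0.4 -3.8] open 12.1 ff 30.0
```

```bash
python3 -m handwheel '0 0 1 0 0 0 0; 0 0 1 0 0 0 0; 0 0 0.5 0 0 0 0; 0 0 0.5 0 0 0 0; 0 0 0 0 0 0 0; 0 0 0 0 0 0 0'
python3 -c "
from h import *
delta(561,341.5,131,11.5)"
```

```text
clock: 10.5
eef_pos: [560.6, 342.6, 131.0]
orientation: [-180.0, -0.0, 11.6]
wrist_force: [-2.3, -1.8, 2.1]
opening: 0.125
finger_force: 30.0
shift [ 0.1  1.2 -0. ] turn [-0.   -0.01  0.12] t 10.5 pos [560.6 342.6 131. ] [-1.800e+02 -1.000e-02  1.162e+01] F [-2.3 -1.8  2.1] open 11.6 ff 30.0
```

It has touched down at home height. Releasing and rising.

```bash
python3 -m handwheel '0 0 0 0 0 0 40; 0 0 0 0 0 0 40; 0 0 0 0 0 0 40; 0 0 0 0 0 0 40; 0 0 0 0 0 0 40; 0 0 -5 0 0 0 40; 0 0 -12 0 0 0 40; 0 0 -20 0 0 0 40; 0 0 -25 0 0 0 40; 0 0 -25 0 0 0 40; 0 0 -25 0 0 0 40; 0 0 -15 0 0 0 40'
python3 -m handwheel '-3 10 0 0 0 0 40; -6 25 0 0 0 0 40; -6 30 0 0 0 0 40; -6 30 0 0 0 0 40; -6 35 0 0 0 0 40; -6 35 0 0 0 0 40; -6 35 0 0 0 0 40; -6 35 0 0 0 0 40; -6 35 0 0 0 0 40; -6 30 0 0 0 0 40; -3 25 0 0 0 0 40; 0 10 0 0 0 0 40'
python3 - <<'E'
from h import *
s=snap('top','t2');P=cloud(s);g=s['pixels'].astype(int).sum(2);z=P[...,2]
c,sn=np.cos(np.radians(11.5)),np.sin(np.radians(11.5));Q=P[...,:2]-[558.7,340.5];a=Q[...,0]*c+Q[...,1]*sn;b=-Q[...,0]*sn+Q[...,1]*c
def rep(n,m,zp):
    v,u=np.nonzero(m)
    if len(u)<5: print(n,len(u));return
    W=onplane(s,np.c_[u,v],zp);r=cv2.minAreaRect(W[:,:2].astype(np.float32));print(n,len(u),np.round(r[0],1),np.round(r[1],1),round(r[2],2),'z',np.percentile(z[m],[5,50,95]).round(1))
rep('rim',(abs(z-127)<6)&(abs(a)<92)&(abs(b)<66),127)
for q in((1,1),(1,-1),(-1,1),(-1,-1)):
    m=(abs(z-127)<8)&(a*q[0]>0)&(abs(a)<90)&(b*q[1]>0)&(abs(b)<64)&(g>300);print(q,m.sum(),z[m].mean().round(2))
rep('plate',(abs(z-157)<7)&(abs(a)<60)&(abs(b)<20),157)
rep('u+',(abs(z-180)<8)&(a>90)&(abs(a)<130)&(abs(b)<35),180);rep('u-',(abs(z-180)<8)&(a<-90)&(a>-130)&(abs(b)<35),180)
delta(524.3,7,200,6.7)
cv2.imwrite('pics/t2c.png',cv2.resize(cv2.imread('pics/t2.png')[170:320,100:320],None,fx=3,fy=3))
E
```

```text
clock: 11.5
eef_pos: [561.4, 343.1, 261.7]
orientation: [-179.9, -0.2, 11.6]
wrist_force: [0.5, 0.8, -0.1]
opening: 0.432
finger_force: 0.0
clock: 12.5
eef_pos: [568.5, -2.6, 257.6]
orientation: [179.9, 0.1, 11.3]
wrist_force: [0.7, -0.8, -0.2]
opening: 0.431
finger_force: 0.0
rim 589 [559.  342.7] [172.  121.4] 11.64 z [122.5 127.3 131.1]
(1, 1) 162 126.15
(1, -1) 164 126.57
(-1, 1) 164 126.56
(-1, -1) 157 127.12
plate 139 [559.1 341. ] [60.5 13.8] 11.74 z [152.3 157.2 160.8]
u+ 60 [667.3 363.6] [13.1 49.1] 8.35 z [173.4 178.6 182.2]
u- 61 [451.6 319. ] [12.2 49.9] 11.63 z [173.7 179.4 182.9]
shift [-42.  -18.2  57.6] turn [0.1  0.02 4.59] t 12.55 pos [569.1  -2.5 257.7] [1.799e+02 3.000e-02 1.129e+01] F [ 1.1 -0.9  0.1] open 40.2 ff 0.0
```

View pics/t2c.png

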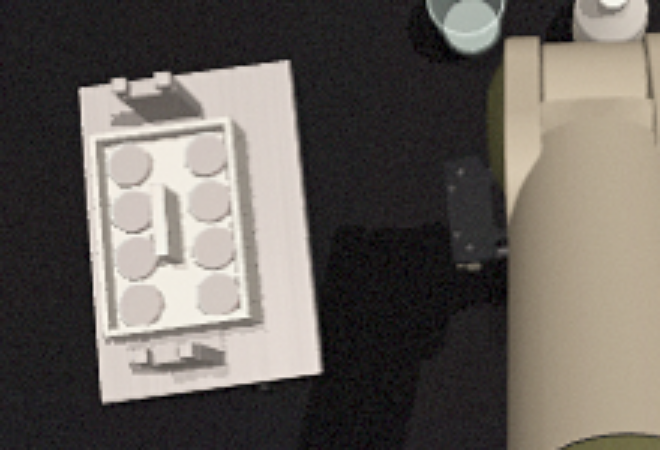

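The crop shows the tray seated squarely on the lower tray between the uprights, with the plate at (166,225). Its rim measures 127 mm high and level. Now the bar.

```bash
python3 -m handwheel '-10 -4 12 0 0 0 40; -16 -8 25 0 0 2.3 40; -14 -6 25 0 0 2.3 40; 0 0 25 0 0 0 40; 0 0 20 0 0 0 40; 0 0 8 0 0 0 40; 0 0 0 0 0 0 40; 0 0 0 0 0 0 40'
python3 - <<'E'
from h import *
s=snap('wrist','w4');P=cloud(s);g=s['pixels'].astype(int).sum(2);z=P[...,2]
m=(abs(z-18)<7)&(abs(P[...,0]-550)<160)&(abs(P[...,1]-10)<40)&(g>250)
v,u=np.nonzero(m);W=onplane(s,np.c_[u,v],18)
r=cv2.minAreaRect(W[:,:2].astype(np.float32));print(m.sum(),np.round(r[0],1),np.round(r[1],1),r[2],u.min(),u.max(),v.min(),v.max())
X=W[:,0];B=np.polyfit(X,W[:,1],1);print('y at x=526',np.polyval(B,526),'yaw',np.degrees(np.arctan(B[0])),'xmax',X.max(),'xmin',X.min())
delta(525.8,7.3,10,6.7)
E
```

```text
clock: 13.22
eef_pos: [526.9, 13.4, 142.8]
orientation: [-180.0, 0.0, 7.1]
wrist_force: [0.1, 0.5, 0.5]
opening: 0.43
finger_force: 0.0
4965 [525.6   7.3] [268.   17.8] 6.667508602142334 277 299 49 335
y at x=526 7.306185167721793 yaw 6.680094057576032 xmax 658.9913934128429 xmin 391.6233568580602
shift [ -2.3   5.7 133.3] turn [-0.01 -0.05  0.35] t 13.27 pos [527.3  13.2 143.3] [-1.7999e+02 -5.0000e-02  7.0500e+00] F [ 0.1  0.3 -0. ] open 40.3 ff 0.0
```

View pics/w4.png

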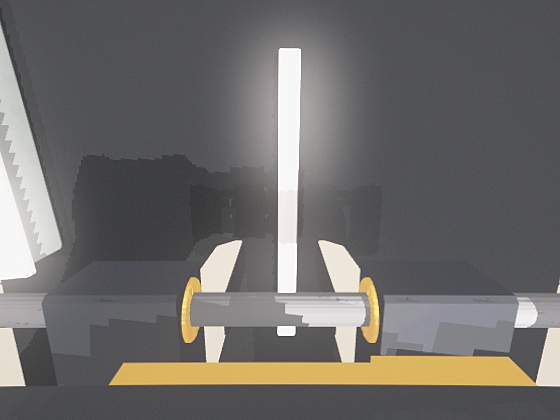

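The wrist view shows the bar at u 277–299, v 49–335, between the fingers. Its centre is (525.6, 7.3) with yaw 6.7°, matching the top view. Going down to grasp it.

```bash
python3 -m handwheel '-1 3 8 0 0 0.35 40; -1 2.5 20 0 0 0 40; 0 0 25 0 0 0 40; 0 0 25 0 0 0 40; 0 0 22 0 0 0 40; 0 0 15 0 0 0 40; 0 0 9 0 0 0 40; 0 0 5 0 0 0 40; 0 0 2 0 0 0 40; 0 0 0 0 0 0 40; 0 0 0 0 0 0 40'
python3 -c "
from h import *
delta(525.8,7.3,10,6.7)"
```

```text
clock: 14.18
eef_pos: [525.9, 6.9, 12.4]
orientation: [180.0, -0.1, 6.7]
wrist_force: [0.5, 0.5, 0.5]
opening: 0.429
finger_force: 0.0
shift [-0.  -0.4  2.4] turn [ 0.   -0.07 -0.05] t 14.18 pos [525.9   6.9  12.4] [ 1.80e+02 -7.00e-02  6.65e+00] F [0.5 0.5 0.5] open 39.9 ff 0.0
```

```bash
python3 -m handwheel '0 0 1.5 0 0 0 40; 0 0 0 0 0 0 0; 0 0 0 0 0 0 0; 0 0 0 0 0 0 0; 0 0 0 0 0 0 0; 0 0 0 0 0 0 0; 0 0 0 0 0 0 0; 0 0 0 0 0 0 0'
python3 -m handwheel '0 0 -4 0 0 0 0; 0 0 -10 0 0 0 0; 0 0 -20 0 0 0 0; 0 0 -25 0 0 0 0; 0 0 -30 0 0 0 0; 0 0 -30 0 0 0 0; 0 0 -30 0 0 0 0; 0 0 -30 0 0 0 0; 0 0 -25 0 0 0 0; 0 0 -15 0 0 0 0; 0 0 -7 0 0 0 0; 0 0 0 0 0 0 0'
python3 -c "
from h import *
delta(560.8,341.7,235,11.55)"
```

```text
clock: 14.85
eef_pos: [525.4, 6.9, 10.3]
orientation: [180.0, -0.0, 6.7]
wrist_force: [-0.7, -0.6, 4.5]
opening: 0.192
finger_force: 30.0
clock: 15.85
eef_pos: [525.7, 6.9, 237.9]
orientation: [-180.0, -0.2, 6.7]
wrist_force: [-0.4, -0.5, -1.5]
opening: 0.191
finger_force: 30.0
shift [  73.7 -328.4    3.1] turn [ 0.01 -0.16 -4.89] t 15.85 pos [525.7   6.9 237.9] [-1.80e+02 -1.60e-01  6.66e+00] F [-0.4 -0.5 -1.5] open 17.8 ff 30.0
```

```bash
python3 -m handwheel '2 -9 0 0 0 0 0; 5 -22 0 0 0 0 0; 8 -34 0 0 0 0 0; 8.5 -38 0 0 0 0 0; 8.5 -38 0 0 0 0 0; 8.5 -38 0 0 0 0 0; 8.5 -38 0 0 0 0 0; 8 -36 0 0 0 0 0; 7 -30 0 0 0 0 0; 5 -22 0 0 0 0 0; 3 -15 0 0 0 0 0; 1.7 -8.4 0 0 0 0 0'
python3 -m handwheel '0 0 0 0 0 -1.6 0; 0 0 0 0 0 -1.7 0; 0 0 0 0 0 -1.6 0; 0 0 0 0 0 0 0; 0 0 0 0 0 0 0; 0 0 0 0 0 0 0'
python3 - <<'E'
from h import *
delta(560.8,341.7,235,11.55)
s=snap('wrist','w5');P=cloud(s);z=P[...,2];T=s['st']['eef_pos']
c,sn=np.cos(np.radians(11.55)),np.sin(np.radians(11.55))
def rep(n,zp,f,tol=4):
    Q=P[...,:2]-T[:2];a=Q[...,0]*c+Q[...,1]*sn;b=-Q[...,0]*sn+Q[...,1]*c
    v,u=np.nonzero((abs(z-zp)<tol)&f(a,b));
    if len(u)<5: print(n,len(u));return
    W=onplane(s,np.c_[u,v],zp)[:,:2]-T[:2];A=W[:,0]*c+W[:,1]*sn;B=-W[:,0]*sn+W[:,1]*c
    print(n,len(u),'a',np.percentile(A,[1,50,99]).round(1),'b',np.percentile(B,[1,50,99]).round(1))
    if n=='bar': print('slope',np.degrees(np.polyfit(A,B,1)[0]))
rep('bar',T[2]-1.3+9,lambda a,b:(a>20)&(a<150)&(abs(b)<25))
rep('u+',180,lambda a,b:(a>90)&(a<130)&(abs(b)<45),8)
rep('u+L',180,lambda a,b:(a>90)&(a<130)&(b<40)&(b>4),8)
rep('u+R',180,lambda a,b:(a>90)&(a<130)&(b>-40)&(b<-4),8)
rep('rim',127,lambda a,b:(abs(a)<95)&(abs(b)<66),4)
E
```

```text
clock: 16.85
eef_pos: [559.1, 344.2, 234.1]
orientation: [180.0, 0.2, 6.8]
wrist_force: [-0.3, -0.0, -1.6]
opening: 0.193
finger_force: 30.0
clock: 17.35
eef_pos: [560.8, 340.6, 236.4]
orientation: [180.0, -0.0, 11.5]
wrist_force: [-0.7, 0.8, -0.9]
opening: 0.191
finger_force: 30.0
shift [ 0.3 -1.1  1.4] turn [ 0.   -0.02 -0.08] t 17.35 pos [560.8 340.6 236.4] [ 1.800e+02 -2.000e-02  1.147e+01] F [-0.7  0.8 -0.9] open 17.7 ff 30.0
bar 8922 a [ 22.   77.8 120.1] b [-8.   0.7  9.3]
slope -0.11225329031028858
u+ 706 a [103.7 109.5 115.7] b [-20.3  16.4  26.3]
u+L 409 a [103.8 109.5 115.7] b [14.6 20.6 26.4]
u+R 297 a [103.7 110.  115.6] b [-20.4 -16.  -12.2]
rim 2627 a [-44.4  46.7  84.9] b [-56.7  18.8  62.4]
```

View pics/w5.png

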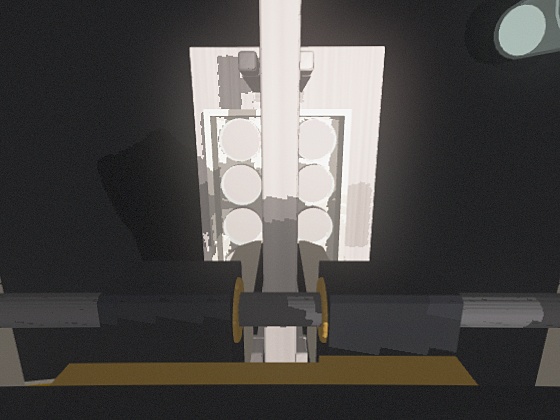

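The wrist view shows the far upright's prongs at about (248,63) and (306,63), with the bar at u 262–300 between them. The notch centre lies about 2.3 mm to the left of the bar, so I'll correct that and descend.

```bash
python3 -m handwheel '0.2 -1.2 4 0 0 0 0; 0 -1.2 8 0 0 0 0; 0 0 12 0 0 0 0; 0 0 10 0 0 0 0; 0 0 6 0 0 0 0; 0 0 3 0 0 0 0; 0 0 0 0 0 0 0; 0 0 0 0 0 0 0'
python3 -m handwheel '0 0 2 0 0 0 0; 0 0 2 0 0 0 0; 0 0 2 0 0 0 0; 0 0 2 0 0 0 0; 0 0 2 0 0 0 0; 0 0 0 0 0 0 0; 0 0 0 0 0 0 0'
python3 -c "
from h import *
delta(560.8,342.9,170.3,11.55)"
```

```text
clock: 18.07
eef_pos: [560.2, 344.1, 192.9]
orientation: [180.0, 0.0, 11.6]
wrist_force: [0.3, -0.6, -0.9]
opening: 0.187
finger_force: 30.0
clock: 18.65
eef_pos: [560.1, 344.0, 182.9]
orientation: [180.0, 0.0, 11.6]
wrist_force: [0.8, 0.2, -1.4]
opening: 0.192
finger_force: 30.0
shift [ 0.5  1.2 12.6] turn [0.01 0.02 0.01] t 18.65 pos [560.1 344.  182.9] [1.7999e+02 2.0000e-02 1.1560e+01] F [ 0.8  0.2 -1.4] open 17.9 ff 30.0
```

Free so far, and 7 mm into the notches. Trimming 1 mm sideways and continuing.

```bash
python3 -m handwheel '0.4 1 0 0 0 0 0; 0 0 2 0 0 0 0; 0 0 2 0 0 0 0; 0 0 2 0 0 0 0; 0 0 2 0 0 0 0; 0 0 2 0 0 0 0; 0 0 1 0 0 0 0; 0 0 0.7 0 0 0 0; 0 0 0 0 0 0 0; 0 0 0 0 0 0 0'
python3 -c "
from h import *
delta(560.8,342.9,170.3,11.55)"
```

```text
clock: 19.48
eef_pos: [560.7, 343.1, 171.4]
orientation: [180.0, 0.0, 11.6]
wrist_force: [-0.9, -0.8, -2.6]
opening: 0.19
finger_force: 30.0
shift [0.  0.2 1.1] turn [0.   0.   0.02] t 19.48 pos [560.7 343.1 171.4] [180.     0.    11.57] F [-0.9 -0.8 -2.6] open 17.7 ff 30.0
```

```bash
python3 -m handwheel '0 0 0.6 0 0 0 0; 0 0 0.6 0 0 0 0; 0 0 0 0 0 0 0; 0 0 0 0 0 0 0'
python3 -m handwheel '0 0 0 0 0 0 45; 0 0 0 0 0 0 45; 0 0 0 0 0 0 45; 0 0 0 0 0 0 45; 0 0 0 0 0 0 45; 0 0 -5 0 0 0 45; 0 0 -12 0 0 0 45; 0 0 -20 0 0 0 45; 0 0 -25 0 0 0 45; 0 0 -25 0 0 0 45; 0 0 -25 0 0 0 45; 0 0 -15 0 0 0 45'
python3 -m handwheel '0 10 0 0 0 0 45; 0 25 0 0 0 0 45; 0 35 0 0 0 0 45; 0 35 0 0 0 0 45; 0 35 0 0 0 0 45; 0 35 0 0 0 0 45; 0 35 0 0 0 0 45; 0 35 0 0 0 0 45; 0 35 0 0 0 0 45; 0 25 0 0 0 0 45; 0 10 0 0 0 0 45; 0 0 0 0 0 0 45'
python3 - <<'E'
from h import *
s=snap('top','t3');P=cloud(s);z=P[...,2]
c,sn=np.cos(np.radians(11.55)),np.sin(np.radians(11.55));Q=P[...,:2]-[559,342];a=Q[...,0]*c+Q[...,1]*sn;b=-Q[...,0]*sn+Q[...,1]*c
def rep(n,m,zp):
    v,u=np.nonzero(m);W=onplane(s,np.c_[u,v],zp);r=cv2.minAreaRect(W[:,:2].astype(np.float32));print(n,len(u),np.round(r[0],1),np.round(r[1],1),round(r[2],2),'z',z[m].mean().round(2))
rep('rim',(abs(z-127)<6)&(abs(a)<92)&(abs(b)<66),127)
bm=(abs(z-178)<7)&(abs(a)<150)&(abs(b)<12);rep('bar',bm,178)
print([z[bm&(a>k)&(a<k+60)].mean().round(1) for k in(-150,-90,-30,30,90)])
cv2.imwrite('pics/t3c.png',cv2.resize(cv2.imread('pics/t3.png')[140:320,80:380],None,fx=2.5,fy=2.5))
E
```

```text
clock: 19.82
eef_pos: [560.8, 343.2, 170.4]
orientation: [-180.0, -0.0, 11.6]
wrist_force: [-0.0, 0.6, 0.0]
opening: 0.187
finger_force: 30.0
clock: 20.82
eef_pos: [561.4, 343.5, 301.4]
orientation: [-179.9, -0.2, 11.6]
wrist_force: [1.4, 1.3, 0.9]
opening: 0.482
finger_force: 0.0
clock: 21.82
eef_pos: [623.9, 30.9, 297.1]
orientation: [179.9, 0.0, 11.3]
wrist_force: [-0.5, 1.0, 1.1]
opening: 0.484
finger_force: 0.0
rim 542 [559.1 342.6] [171.9 121. ] 11.48 z 126.98
bar 917 [559.8 341.2] [271.2  23.8] 10.87 z 178.3
[np.float64(178.0), np.float64(178.3), np.float64(178.3), np.float64(178.6), np.float64(178.5)]
```

View pics/t3c.png

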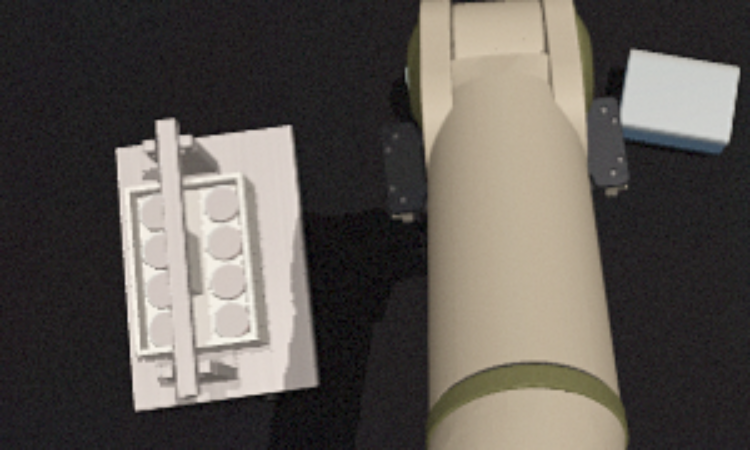

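The crop shows the bar from (167,122) to (187,393), seated in both notches and sticking out evenly. Its top measures 178 mm and the tray rim 127 mm, and the arm is clear.

```bash
python3 -c "
from station import manip
print(manip.hand_in())"
```

```text
the job is handed in; nothing more can be done
None
```

I stacked the tray flush on the lower tray, laid the bar down in both notches sticking out evenly, and handed the job in at about 22 s; the hand-in returned no verdict.

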